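Lift the hot lid off the test kiln with the lid lifter

ROBOT

A 6-joint arm with a two-finger parallel gripper is mounted at the origin on the work surface. World frame = base frame: x ahead of the robot, y to its left, z up, the work surface at z = 0. Lengths are in m, angles in rad, forces in N, time in s.
With the tool pointing down it reaches from about 0.4 to 0.825 m from the base axis. Payload 7 kg.
Tool frame: the origin (TCP) lies at the very end of the fingers, on their centre line; the grasp point (between the pads) lies 19 mm behind it; x points along the fingers, y is the direction in which the jaws open and shut, and the axes are right-handed (so a half turn about x gives the same grasp; the last joint's range is limited). The gripper opens to 88 mm and grips with 3 to 60 N. Pads are 19 mm wide; open, the fingers measure 130 mm over their backs; the gripper's body (78 mm by 193 mm) begins 47 mm behind the grasp point.
Start: joints at [-1.031, 0.359, 0.012, 0, -1.224, -0.288], TCP at [0.168, -0.654, 0.227] pointing down, gripper open.
Joint ranges: [-3.07, 3.07], [-1.43, 2.12], [-1.02, 1.25], [-3.03, 1.67], [-3.05, -0], [-3.03, 3.03]. Speed limits (rad/s): [2.39, 2.39, 3.01, 3.14, 3.14, 3.14].

INTERFACE

Orientations are given as [roll, pitch, yaw] about the fixed x, y, z axes, in that order (R = Rz(yaw) Ry(pitch) Rx(roll)).
In Python, from station import arm gives the robot as it stands.
- The arm moves only by the shell command python3 -m inch 'ROWS' [OPENING] [FORCE]. ROWS is text: rows parted by semicolons, each of 6 numbers parted by spaces: the shift along the world's x, y, z in units of 30 mm (1.0 is 30 mm), then the turn, a rotation vector about the world's x, y, z in units of 5 degrees (1.0 is 5 degrees). In form: dx dy dz wx wy wz; .... A call has 1 to 12 rows; each row shifts and turns the commanded pose from where the row before left it; what a row does not reach is not made up. A row lasts 1/8 s, in which the tool goes at most 62.5 mm and 10.7 degrees, less where a joint would pass 70% of its speed; a pose out of reach is approached as far as the arm can. A call is refused whole if a number of a shift passes 1 or a number of a turn 1, either way. A call with a gripper value outside its range is refused whole. OPENING is the opening, from 0 (shut) to 1 (fully open), set as the call begins (- or left out, the last holds). The fingers move at their own pace and stop on an object; FORCE is the grip in N (left out, the last holds). Time passes only in rows, so rows that do not move let the fingers close. It gives the time, the measured TCP pose, the force and the opening at its end, in the units of the state.
- arm.get_state(): the state, without advancing time (a new reading comes with each control period).
- arm.grab_frame(name): name is "side" or "top"; returns a dict with "frame" (400x640x3 uint8, red, green, blue), "range_z" (400x640 float32, m along the optical axis (not along the pixel's ray), 0 where there is no reading), "mtx" (3x3 intrinsics, pixels), "pose" (4x4, takes a point from camera to world coordinates). Camera axes: x right, y up, looking along -z (the intrinsics and any distortion apply to the point x, -y, -z); pixel columns grow to the right and rows downward; lengths in m; the calibration is good to about 2 mm. A picture is of the moment at which its call begins.
- arm.job_done(): hands the job in, once; it reports no verdict.
Trained networks look in a picture, given as the dict that the camera call returned (one of the last four; its "shot" number tells which), for a name from the list of things; names that differ only in an ending like _2 or _b are one class to them, and where a whole thing is asked for, a point or a joint stands for the part that bears it (a point fixed in the world has none). Each returns a list of dicts, best first, with "confidence" (0 to 1); they miss things now and then, are a little off and sometimes report something else, mostly with a low value. They report only what shows in the picture. A call takes as long as a camera call. They do not tell look-alikes from the thing itself.
- arm.search_frame(picture, target): "extent" ([centre column, centre row, width, height] as shares, 0 to 1, of the picture: columns of its width, rows of its height, round what is visible of it).
- arm.masks_of(picture, target): "mask" (400x640 bool, what is visible of it) and "extent" ([centre column, centre row, width, height] as shares, 0 to 1, of the picture: columns of its width, rows of its height, round what is visible of it).
- arm.place_of(picture, target): "position" ([column, row] as shares, 0 to 1, of the picture: columns of its width, rows of its height: a listed point, or the origin of a listed thing).
The state is a dict: "t": time; "q": joint angles; "qd": joint speeds; "joint_efforts": joint torques, N m; "eef_pos": TCP position; "ee_rot": TCP orientation; "force": force on the tool from outside, world axes, zero at the start; "moment": the same for the moment, N m; "width": finger opening in m.
Only numpy, scipy, OpenCV 4.12 (cv2) and the standard library are available. Lean on these libraries where they do the work, as an engineer would, in place of code of your own. Each camera call takes 0.05 s, during which the arm holds its last target. There are 200 camera calls.

TASK

The little test kiln has finished firing and its lid is too hot to touch: take the lid lifter from its rest, hook it under the lid's loop handle and lift the lid straight off, hanging level - the clay bung weighs one side down by an amount you cannot know, so take the weight a little, see or feel which side stays down, and move the hook along the loop to the balance point before you lift it clear. Carry it level, set it gently down flat on the middle of the pair of firebricks with the bung still in its hole, unhook, and lay the lifter back in the notches of its rest. Touch lid, bung, kiln and bricks with nothing but the lifter, and leave everything else where it stands.

Things in the scene. Friction and masses are not known exactly. Their poses are not given: they have to be found in the camera images.
- lifter_handle (a point): centre of the loose lid lifter's (160 g) flat-sided wooden handle, 90 mm long (x) x 26 wide (y) x 28 tall (z). An 8 mm steel rod leaves its +x end, turns straight down at x = 75 mm and ends in an upturned hook. x along the handle to the hook, z up. It lies level in its rest, hook hanging clear; the handle's middle 50 mm is free for fingers at both sides, also below it
- lifter_hook (a point): lowest point of the hook (rod's axis), where a load settles: 90 mm ahead (+x) of and 75 mm below the handle's centre. Rod 8 mm thick, underside 79 mm below the handle's centre. The upright shank stands 15 mm behind; the tip, 15 mm ahead, points up and ends 58 mm below the handle's centre: the hook passes under a bar going forward (+x) and takes it when raised
- rest_seat (a point): where the handle's centre lies in the lifter's rest, 92 mm above the table (fixed): plywood board 130 x 90 x 12 mm with two uprights 10 mm thick, 60 mm wide at x = -36 and +36 mm; their notches (38 mm wide, floor 78 mm, horns 91 mm above the table) carry the handle's ends. x along the lifter as it lies, hook to +x, z up
- kiln: bench-top test kiln, fixed: octagonal, 220 mm across its flats, steel-clad, rim 120 mm above the table, with a small grey control box (45 mm deep, 99 mm tall) on its -x side. Origin on its axis at table level, z up
- lid: the kiln's loose hot lid, about 350 g: octagonal slab, 220 mm across flats, 22 mm thick, on the rim. Origin: centre of its underside; y along the loop's bar to the bung, x across, z up. Hung on the hook it swings freely. Its balance point lies under the bar, 7 to 37 mm from the bar's middle towards the bung, about 50 mm below the bar: it tilts 1.1 degrees for each mm the hook is off
- lid_loop (a point): middle of the straight top bar of the lid's fixed steel loop handle: 8 mm round bar along the lid's y, straight for 84 mm, its axis 55 mm above the lid's top face (51 mm clear below the bar), legs at y = -50 and +50 mm. Same axes as the lid
- bung_top (a point): middle of the top of the terracotta-coloured bung that stands loosely in the lid's vent hole: a knob 42 mm across, standing 38 mm above the lid's top face, on the lid's y axis 85 mm from its centre. Its weight is not known (roughly 40 to 240 g)
- bricks_top (a point): middle of the top of the lid's resting place: two pale insulating firebricks side by side on the table, together 230 x 231 mm and 64 mm tall, fixed. x along the bricks, z up
- props: white spool-shaped kiln prop 48 mm across, 60 mm tall, loose: leave alone
- glaze_jar: white jar with blue cap, 68 mm across, 85 mm tall, loose: leave alone
- cone_box: small cardboard box 70 x 50 x 35 mm, loose: leave alone
- brush_pot: white pot with green dots and brushes, 92 mm across, about 200 mm tall, loose: leave alone
- bowl: upside-down terracotta and white bowl, 136 mm across, 73 mm tall, loose on the banding wheel (disc 280 mm across, 112 mm tall): leave alone
- glaze_cup: blue cup 72 mm across, 70 mm tall, loose: leave alone
Things that resemble listed ones, but are neither listed nor needed, are in the scene too. What is shaped like the part that bears bung_top but black or yellow is not meant.

How it is judged:
On the way, in this order (a step that is already met when the one before it is completed fails the run):
1. the lid hangs from the lifter clear of the kiln (more than 25 mm above its rim) and level to within 4 degrees, for half a second (z of lid in the frame of kiln above 0.145 m and angle between lid's own z axis and vertical below 0.07 rad and contact force between lid and lifter above 1 N), for 0.5 s.
2. the lid rests flat on the firebricks, off the hook (horizontal distance between lid and bricks_top below 0.04 m and z of lid in the frame of bricks_top below 0.004 m and angle between lid's own z axis and vertical below 0.03 rad and contact force between lid and lifter below 0.3 N), for 0.2 s.
At the end, for the whole second after the job is handed in: The lid lies flat (within 2 degrees) and still on the firebricks, its centre within 40 mm of theirs, with the bung seated in its hole; the lifter lies in the notches of its rest, hook down, its handle's centre within 15 mm of the seat and within 9 degrees of its direction (horizontal distance between lid and bricks_top below 0.04 m and z of lid in the frame of bricks_top below 0.004 m and angle between lid's own z axis and vertical below 0.03 rad and linear speed of lid below 0.02 m/s and z of bung_top in the frame of lid between 0.054 and 0.066 m and y of bung_top in the frame of lid between 0.077 and 0.093 m and distance between lifter_handle and rest_seat below 0.015 m and angle between the x axis of lifter_handle and the x axis of rest_seat, either way round below 0.15 rad and angle between lifter_handle's own z axis and vertical below 0.15 rad); the robot touches nothing.
It fails at once if the robot itself touches the hot lid, the bung, the kiln or the bricks (contact force between any of the fingers, the arm and lid above 0.5 N or contact force between any of the fingers, the arm and bung above 0.5 N or contact force between any of the fingers, the arm and kiln above 0.5 N or contact force between any of the fingers, the arm and bricks above 0.5 N).
It fails at once if the lid tips by more than 12 degrees (angle between lid's own z axis and vertical above 0.21 rad).
It fails at once if the lid is dropped or pushed hard onto the bricks (more than 30 N) (contact force between lid and bricks above 30 N).
It fails at once if the bung comes out of its hole (z of bung_top in the frame of lid above 0.07 m).
It fails at once if a bystander is moved by more than 20 mm (distance of any of props, glaze_jar, cone_box, brush_pot, bowl, glaze_cup from where it was at the start of the episode above 0.02 m).
It also fails if it takes over 72 s, if anything falls off the work surface, if the arm or the gripper's body presses on something with over 40 N, if the wrist force passes 120 N, or if a joint passes its speed limit or range.

## Working session

There is one attempt and no reset: what is moved stays moved. The work goes in short steps, Python scripts to look and compute and a shell command to move; the robot and the scene stay as the last step left them, time stands still between calls to the robot, and variables do not carry over. Pictures are saved under pics/ and viewed, about 8 in all and at most 12, crops included, and the job is handed in when it is done.

```bash
mkdir -p pics; ls
cat > h.py <<'E'
import numpy as np, cv2
from station import arm
def cam(n): return arm.grab_frame(n)
def save(p,f,crop=None,s=1):
    im=p["frame"][:,:,::-1]
    if crop: im=im[crop[1]:crop[3],crop[0]:crop[2]]
    if s!=1: im=cv2.resize(im,None,fx=s,fy=s,interpolation=cv2.INTER_CUBIC)
    cv2.imwrite("pics/"+f,im)
def ray(p,u,v):
    K=p["mtx"]; d=np.array([(u-K[0,2])/K[0,0],-(v-K[1,2])/K[1,1],-1.])
    return p["pose"][:3,:3]@d, p["pose"][:3,3]
def at_z(p,u,v,z):
    d,o=ray(p,u,v); return o+d*(z-o[2])/d[2]
def at_d(p,u,v):
    d,o=ray(p,u,v); return o+d*float(p["range_z"][int(v),int(u)])
def cloud(p):
    v,u=np.mgrid[0:400,0:640]; K=p["mtx"]; z=p["range_z"]
    c=np.stack([(u-K[0,2])/K[0,0]*z,-(v-K[1,2])/K[1,1]*z,-z],-1)
    w=c@p["pose"][:3,:3].T+p["pose"][:3,3]; w[z==0]=np.nan; return w
E
python3 - <<'E'
from h import *
np.set_printoptions(precision=3,suppress=True)
a=cam("top");b=cam("side")
cv2.imwrite("pics/a.png",cv2.resize(np.vstack([a["frame"],b["frame"]])[:,:,::-1],(480,600)))
save(a,"top.png",s=1.25);save(b,"side.png",s=1.25)
print(a.keys(),a["mtx"],a["pose"],b["pose"],b["mtx"])
Z=dict(lifter_handle=.092,lifter_hook=.017,rest_seat=.092,kiln=0,lid=.12,lid_loop=.197,bung_top=.18,bricks_top=.064)
for p,n in((a,"top"),(b,"side")):
  for k,z in Z.items():
    for r in arm.place_of(p,k)[:3]:
        u,v=r["position"][0]*640,r["position"][1]*400
        print(n,k,round(r["confidence"],2),int(u),int(v),at_z(p,u,v,z),at_d(p,u,v))
print(arm.get_state())
E
```

```text
pics
dict_keys(['frame', 'range_z', 'mtx', 'pose', 'shot']) [[380.998   0.    319.496]
 [  0.    380.998 199.499]
 [  0.      0.      1.   ]] [[-0.015  0.998 -0.054  0.457]
 [-1.    -0.016 -0.017 -0.074]
 [-0.018  0.054  0.998  1.378]
 [ 0.     0.     0.     1.   ]] [[-1.     0.01  -0.025  0.481]
 [-0.024 -0.732  0.68   0.715]
 [-0.011  0.681  0.732  0.963]
 [ 0.     0.     0.     1.   ]] [[365.047   0.    321.046]
 [  0.    365.047 197.585]
 [  0.      0.      1.   ]]
top lifter_handle 0.53 293 223 [0.447 0.036 0.092] [0.447 0.035 0.103]
top lifter_handle 0.41 224 188 [0.57  0.272 0.092] [0.561 0.244 0.196]
top lifter_hook 0.71 299 203 [0.519 0.022 0.017] [ 0.52   0.023 -0.001]
top lifter_hook 0.66 293 224 [0.444 0.042 0.017] [0.445 0.035 0.102]
top rest_seat 0.56 295 224 [0.445 0.03  0.092] [0.445 0.029 0.105]
top rest_seat 0.39 261 246 [0.372 0.146 0.092] [0.368 0.155 0.036]
top kiln 0.69 265 247 [0.363 0.147 0.   ] [0.365 0.141 0.037]
top lid 0.9 222 189 [0.566 0.269 0.12 ] [0.563 0.262 0.146]
top lid_loop 0.66 219 186 [0.569 0.259 0.197] [0.568 0.257 0.203]
top bung_top 0.67 171
[... 786 characters left out ...]
0.091]
side bung_top 0.73 292 316 [0.562 0.355 0.18 ] [0.562 0.355 0.18 ]
side bung_top 0.67 374 361 [0.387 0.448 0.18 ] [0.372 0.405 0.054]
side bung_top 0.63 335 387 [0.466 0.499 0.18 ] [0.464 0.464 0.055]
side bricks_top 0.84 313 170 [ 0.542 -0.254  0.064] [ 0.542 -0.256  0.062]
{'t': 0.9, 'q': array([-1.031,  0.359,  0.012,  0.   , -1.224, -0.288]), 'qd': array([-0.   , -0.001,  0.   , -0.   ,  0.   ,  0.   ]), 'joint_efforts': array([  0.001, -58.235,  29.33 ,   7.002,   0.012,  -0.   ]), 'eef_pos': array([ 0.168, -0.654,  0.227]), 'ee_rot': array([-1.515,  1.571, -1.264]), 'force': array([-0.488,  1.361,  0.347]), 'moment': array([-0.004,  0.018,  0.036]), 'width': 0.08762983294579933}
```

View pics/top.png

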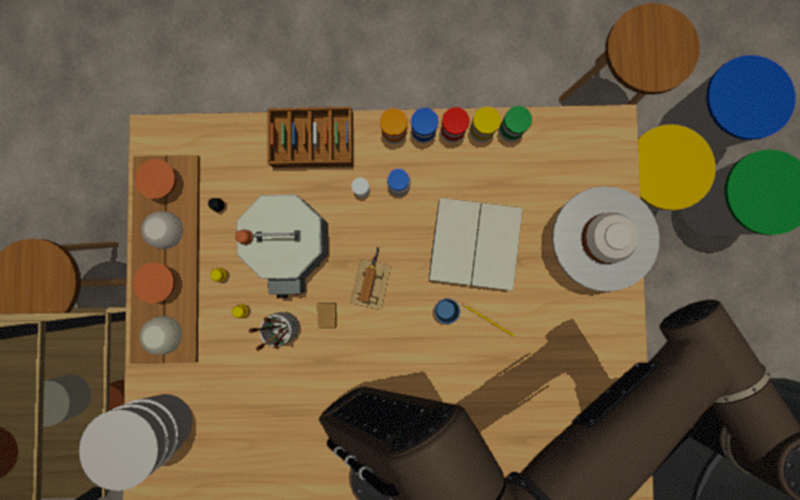

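View pics/side.png

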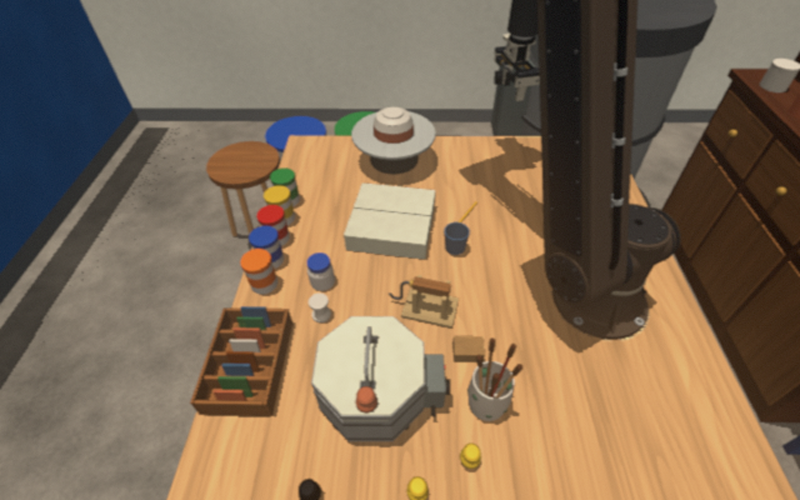

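The top view shows the lid at about (281,237) with the bung on its left (+y) side, the lifter at (369,280) with its hook towards +x, and the bricks at (476,245). The side view agrees. Next I'll refine with the depth cloud.

Run:
```python
from h import *
np.set_printoptions(precision=4,suppress=True)
for n in("top","side"):
    p=cam(n); w=cloud(p); f=p["frame"].astype(int)
    def sel(x0,x1,y0,y1,z0,z1,extra=None):
        m=(w[...,0]>x0)&(w[...,0]<x1)&(w[...,1]>y0)&(w[...,1]<y1)&(w[...,2]>z0)&(w[...,2]<z1)
        if extra is not None:m&=extra
        return w[m]
    def rep(k,q):
        c,s,a=cv2.minAreaRect((q[:,:2]*1000).astype(np.float32))
        ev,V=np.linalg.eigh(np.cov(q[:,:2].T))
        print(n,k,len(q),"mean",q.mean(0),"rect",np.array(c)/1000,s,round(a,1),"main dir deg",np.degrees(np.arctan2(V[1,1],V[0,1])).round(1),"zmed",np.median(q[:,2]))
    rep("handle",sel(.36,.55,-.03,.1,.095,.115))
    rep("rod",sel(.49,.56,-.03,.08,.03,.12))
    rep("bar",sel(.48,.65,.18,.335,.188,.21))
    rep("lidtop",sel(.42,.70,.13,.40,.130,.152))
    rep("bung",sel(.5,.62,.31,.40,.165,.195))
    rep("bricks",sel(.38,.70,-.42,-.10,.054,.074))
    rep("boxctl",sel(.4,.46,.2,.32,.08,.11))
s=arm.get_state()
from scipy.spatial.transform import Rotation as R
print(R.from_euler("xyz",s["ee_rot"]).as_matrix())
```

```text
top handle 230 mean [0.438  0.0352 0.1044] rect [0.4431 0.0347] (48.22391891479492, 107.474365234375) 62.9 main dir deg 165.8 zmed 0.10479705052260502
top rod 17 mean [0.5063 0.0186 0.0778] rect [0.5161 0.0152] (6.47377872467041, 49.44932556152344) 73.0 main dir deg 166.3 zmed 0.08924427541725288
top bar 88 mean [0.565  0.257  0.1984] rect [0.5655 0.2634] (7.861320972442627, 104.32717895507812) 0.6 main dir deg 91.0 zmed 0.1989844329091821
top lidtop 3494 mean [0.564  0.2595 0.1412] rect [0.5652 0.2647] (222.768310546875, 217.61351013183594) 89.2 main dir deg -176.4 zmed 0.14120658508672956
top bung 101 mean [0.5633 0.3451 0.1788] rect [0.5671 0.3402] (33.225372314453125, 50.943538665771484) 23.4 main dir deg 91.2 zmed 0.17871595611512192
top bricks 4408 mean [ 0.5418 -0.2614  0.0628] rect [ 0.5134 -0.258 ] (231.3648223876953, 290.2154846191406) 81.9 main dir deg 133.1 zmed 0.06278828174103912
top boxctl 334 mean [0.4338 0.2593 0.0979] rect [0.4294 0.2584] (53.56403350830078, 93.31365203857422) 3.4 main dir deg 93.1 zmed 0.09823277798185626
side handle 281 mean [0.4372 0.04   0.1043]
[... 405 characters left out ...]
96
side lidtop 5557 mean [0.5639 0.2725 0.1422] rect [0.5653 0.2659] (220.26654052734375, 221.9336700439453) 1.2 main dir deg 175.7 zmed 0.14235682884786904
side bung 213 mean [0.5629 0.3484 0.1792] rect [0.5669 0.3419] (33.7288818359375, 52.892250061035156) 22.7 main dir deg 90.4 zmed 0.17948353692472252
side bricks 2899 mean [ 0.5411 -0.2485  0.0642] rect [ 0.5143 -0.2572] (237.8361358642578, 289.2850036621094) 82.7 main dir deg 124.2 zmed 0.06430055794740308
side boxctl 559 mean [0.4333 0.269  0.0981] rect [0.428  0.2668] (97.12858581542969, 55.117164611816406) 86.1 main dir deg 88.7 zmed 0.09908447907814655
[[-0.     -0.2491  0.9685]
 [ 0.      0.9685  0.2491]
 [-1.      0.     -0.    ]]
```

```bash
python3 -m inch '0.6 0.95 0 0 0 -0.25;0.6 0.95 0 0 0 -0.25;0.6 0.95 0 0 0 -0.25;0.6 0.95 0 0 0 -0.25;0.6 0.95 0 0 0 -0.25;0.6 0.95 0 0 0 -0.25;0.6 0.95 0 0 0 -0.25;0.6 0.95 0 0 0 -0.25;0.6 0.95 0 0 0 -0.25;0.6 0.95 0 0 0 -0.25;0.6 0.95 0 0 0 -0.25;0.6 0.95 0 0 0 -0.25' 1
python3 -m inch '0.18 0.96 0 0 0 -0.22;0.18 0.96 0 0 0 -0.22;0.18 0.96 0 0 0 -0.22;0.18 0.96 0 0 0 -0.22;0.18 0.96 0 0 0 -0.22;0.18 0.96 0 0 0 -0.22;0.18 0.96 0 0 0 -0.22;0.18 0.96 0 0 0 -0.22;0.18 0.96 0 0 0 -0.22;0.18 0.96 0 0 0 -0.22;0.18 0.96 0 0 0 -0.22;0.18 0.96 0 0 0 -0.28'
python3 -m inch '0 0 0 0 0 0'
python3 - <<'E'
from h import *
p=cam("side"); save(p,"s2.png",(200,80,520,280),2.5)
for k in("lifter_handle","rest_seat","lifter_hook"):
  for r in arm.place_of(p,k)[:2]:
    u,v=r["position"][0]*640,r["position"][1]*400
    print(k,r["confidence"],at_z(p,u,v,.017 if "hook" in k else .092))
print(arm.get_state())
E
```

```text
t: 2.5
eef_pos: [0.3847, -0.3108, 0.2268]
ee_rot: [-0.332, 1.57, -0.343]
force: [0.2, -1.7, 0.1]
width: 0.0876
t: 4.0
eef_pos: [0.449, 0.0349, 0.2268]
ee_rot: [0.763, 1.57, 0.517]
force: [0.2, -0.4, -0.2]
width: 0.0877
t: 4.12
eef_pos: [0.4493, 0.0353, 0.2267]
ee_rot: [0.69, 1.57, 0.446]
force: [-0.7, -0.1, 0.1]
width: 0.088
lifter_handle 0.77 [0.43835695 0.02255876 0.092     ]
rest_seat 0.78 [0.4425567  0.03031967 0.092     ]
rest_seat 0.31 [ 0.55139097 -0.65539699  0.092     ]
lifter_hook 0.74 [0.52793709 0.01935965 0.017     ]
{'t': 4.325, 'q': array([ 5.14640708e-01, -2.20040491e-02, -4.57596104e-01,  8.83507125e-06,
       -1.13521183e+00, -2.33121060e+00]), 'qd': array([-0.00621062, -0.0016619 , -0.00018096, -0.00123757,  0.0022504 ,
       -0.00190644]), 'joint_efforts': array([ 3.30126341e-01, -2.61884665e+01,  2.82487822e+01,  6.64644465e+00,
       -7.38150207e-02,  3.31410760e-03]), 'eef_pos': array([0.4487522 , 0.0334104 , 0.22660016]), 'ee_rot': array([-1.56661293,  1.57078532, -1.81238276]), 'force': array([-0.54275796,  0.68810543, -0.63394395]), 'moment': array([-0.0389222 , -0.0273575 , -0.01475517]), 'width': 0.08785251461776289}
```

View pics/s2.png

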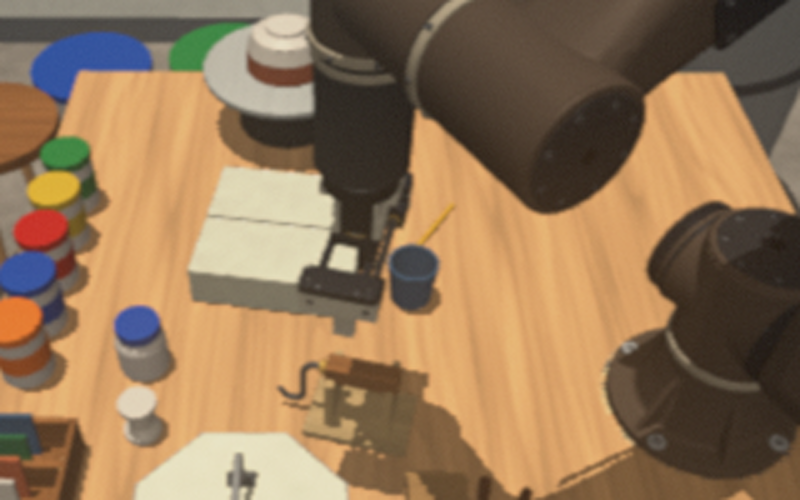

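```bash
python3 -m inch '0 0 -0.8 0 0 0;0 0 -0.8 0 0 0;0 0 -0.8 0 0 0;0 0 -0.8 0 0 0;0 0 -0.8 0 0 0;0 0 -0.6 0 0 0;0 0 -0.5 0 0 0;0 0 0 0 0 0'
python3 -m inch '0 0 0 0 0 0;0 0 0 0 0 0;0 0 0 0 0 0;0 0 0 0 0 0;0 0 0 0 0 0;0 0 0 0 0 0' 0 60
python3 -m inch '0 0 0 0 0 0'
```

```text
t: 5.32
eef_pos: [0.4482, 0.0329, 0.0728]
ee_rot: [-2.408, 1.569, -2.654]
force: [0.1, 0.1, 0.1]
width: 0.0877
t: 6.08
eef_pos: [0.4489, 0.0339, 0.0736]
ee_rot: [1.883, 1.571, 1.637]
force: [-0.2, -0.5, -0.1]
width: 0.0334
t: 6.2
eef_pos: [0.4489, 0.0339, 0.0736]
ee_rot: [-2.197, 1.571, -2.443]
force: [-0.6, 0.0, 0.3]
width: 0.0255
```

```bash
python3 -m inch '0 0 0.5 0 0 0;0 0 1 0 0 0;0 0 1 0 0 0;0 0 1 0 0 0;0 0 1 0 0 0.4;0 0 1 0 0 0.5;0 0.3 0.6 0 0 0.7;0 0.8 0 0 0 0.7;0 0.8 0 0 0 0.7;0 0.5 0 0 0 0;0 0 0 0 0 0;0 0 0 0 0 0'
python3 - <<'E'
from h import *
np.set_printoptions(precision=4,suppress=True)
s=arm.get_state(); e=s["eef_pos"]; print(s)
from scipy.spatial.transform import Rotation as R
M=R.from_euler("xyz",s["ee_rot"]).as_matrix(); print("tool y angle",np.degrees(np.arctan2(M[1,1],M[0,1])))
for n in("side","top"):
    p=cam(n)
    for k,z in(("lifter_hook",e[2]+.019-.075),("lifter_handle",e[2]+.019)):
        for r in arm.place_of(p,k)[:2]:
            u,v=r["position"][0]*640,r["position"][1]*400
            print(n,k,r["confidence"],u,v,at_z(p,u,v,z))
    if n=="side":
        w=cloud(p); q=(w[...,2]>e[2]-.07)&(w[...,2]<e[2]+.04)&(w[...,0]>e[0]+.04)&(w[...,0]<e[0]+.14)&(abs(w[...,1]-e[1])<.06)
        v,u=np.where(q); print(w[q][:60:2]); 
        save(p,"s3.png",(220,130,420,280),4)
E
```

```text
t: 7.7
eef_pos: [0.4487, 0.1055, 0.2563]
ee_rot: [-2.554, 1.57, -2.538]
force: [1.0, -0.3, -1.6]
width: 0.0255
{'t': 7.7, 'q': array([ 0.6601, -0.0224, -0.3883, -0.    , -1.2056, -2.2153]), 'qd': array([-0.0074, -0.0048,  0.0016,  0.0006, -0.0008,  0.0037]), 'joint_efforts': array([  0.3344, -27.6853,  29.7977,   7.1454,  -0.0491,  -0.0271]), 'eef_pos': array([0.4487, 0.1055, 0.2563]), 'ee_rot': array([-2.5535,  1.5701, -2.538 ]), 'force': array([ 0.9943, -0.3006, -1.6134]), 'moment': array([ 0.0007,  0.0174, -0.0183]), 'width': 0.025478136670586703}
tool y angle 90.89001644403689
side lifter_hook 0.7 314.176 227.0 [0.5225 0.114  0.2003]
side lifter_handle 0.18 292.67199999999997 275.0 [0.5598 0.3049 0.2753]
[[0.4986 0.1052 0.2786]
 [0.4936 0.1041 0.2774]
 [0.5011 0.1094 0.2795]
 [0.4961 0.1078 0.2777]
 [0.4911 0.1086 0.2787]
 [0.5036 0.1088 0.2749]
 [0.4986 0.1084 0.2746]
 [0.4936 0.1085 0.2748]
 [0.5088 0.1073 0.2694]
 [0.5036 0.1106 0.2732]
 [0.4986 0.1098 0.2724]
 [0.5115 0.1057 0.2637]
 [0.5061 0.1112 0.2701]
 [0.5012 0.1084 0.2669]
 [0.5089 0.1079 0.2624]
 [0.5114 0.109  0.2596]
 [0.5063 0.1103 0.2612]
 [0.5089 0.1099 0.2568]
 [0.5115 0.111  0.2542]
 [0.5065 0.107  0.2496]
 [0.5089 0.1126 0.2522]
 [0.5117 0.1093 0.2442]
 [0.5065 0.1097 0.2448]
 [0.5091 0.1113 0.2427]
 [0.5118 0.1092 0.2362]
 [0.5067 0.1087 0.2357]
 [0.5093 0.1096 0.2326]
 [0.5119 0.1116 0.2309]
 [0.5067 0.11   0.2291]
 [0.5094 0.1102 0.2252]]
top lifter_hook 0.51 267.776 200.88 [0.5198 0.1067 0.2003]
```

View pics/s3.png

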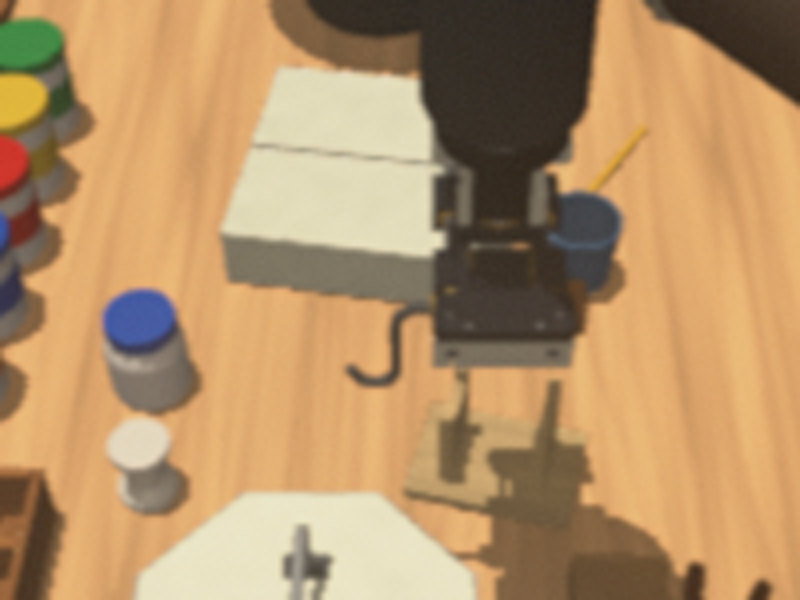

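```bash
python3 -m inch '0 0.7 0 0 0 0;0 0.9 0 0 0 0;0 0.9 0 0 0 0;0 0.9 0 0 0 0;0 0.9 0 0 0 0;0 0.9 0 0 0 0;0 0.6 0 0 0 0;0 0.25 0 0 0 0;0 0 -0.5 0 0 0;0 0 -0.5 0 0 0;0 0 -0.3 0 0 0;0 0 0 0 0 0'
python3 -m inch '0.4 0 0 0 0 0;0.4 0 0 0 0 0;0.4 0 0 0 0 0;0.17 0 0 0 0 0;0 0 0 0 0 0;0 0 0 0 0 0;0 0 0 0 0 0'
python3 - <<'E'
from h import *
np.set_printoptions(precision=4,suppress=True)
s=arm.get_state();print(s["eef_pos"],s["force"],s["moment"],s["joint_efforts"])
p=cam("side"); save(p,"s4.png",(220,200,400,335),4.4)
E
```

```text
t: 9.5
eef_pos: [0.4487, 0.2866, 0.2166]
ee_rot: [-2.253, 1.569, -2.237]
force: [-0.2, -0.1, -2.6]
width: 0.0256
t: 10.38
eef_pos: [0.4898, 0.2874, 0.2177]
ee_rot: [1.427, 1.571, 1.443]
force: [-0.1, -0.2, -1.0]
width: 0.026
[0.4898 0.2874 0.2177] [-0.1474 -0.2163 -0.9693] [0.0017 0.0242 0.0232] [ -0.0848 -44.437   28.9013   6.94    -0.0623  -0.0017]
```

View pics/s4.png

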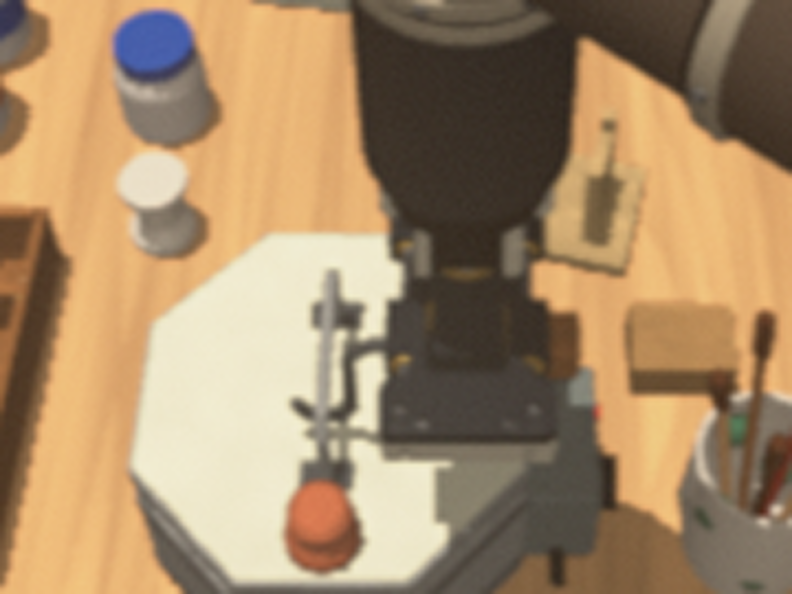

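```bash
cat >> h.py <<'E'
def lidcheck(zc,yc,xc=.565):
    p=cam("side"); w=cloud(p)
    e=arm.get_state()["eef_pos"]
    m=(abs(w[...,0]-xc)<.10)&(abs(w[...,1]-yc)<.10)&(abs(w[...,2]-zc)<.022)
    f=p["frame"].astype(int); m&=(f.min(-1)>110)
    q=w[m]
    for _ in range(4):
        A=np.c_[q[:,:2]-[xc,yc],np.ones(len(q))]; c=np.linalg.lstsq(A,q[:,2],rcond=None)[0]
        r=q[:,2]-A@c; q=q[abs(r)<.004]
    st=[]
    F=[arm.get_state()["force"][2]]
    for _ in range(4): cam("top"); F.append(arm.get_state()["force"][2])
    s=arm.get_state()
    print("lid n",len(q),"z",c[2].round(4),"slope deg x,y",np.degrees(c[:2]).round(2),"rms",r.std().round(4),"Fz",np.mean(F).round(2),"tcp",s["eef_pos"].round(4),"mom",s["moment"].round(3),"t",s["t"])
    return p
E
python3 -c "
from h import *
lidcheck(.142,.265)"
python3 -m inch '0 0 0.3 0 0 0;0 0 0.3 0 0 0;0 0 0.2 0 0 0;0 0 0.1 0 0 0;0 0 0 0 0 0;0 0 0 0 0 0'
python3 -c "
from h import *
lidcheck(.142,.265)"
```

```text
lid n 3140 z 0.1425 slope deg x,y [-0.07 -0.  ] rms 0.0014 Fz -1.84 tcp [0.49   0.2875 0.2177] mom [ 0.    -0.033 -0.022] t 10.675
t: 11.42
eef_pos: [0.4899, 0.2873, 0.2443]
ee_rot: [-2.5, 1.57, -2.483]
force: [0.1, 0.1, -1.7]
width: 0.0255
lid n 3185 z 0.1424 slope deg x,y [-0.01  0.01] rms 0.0015 Fz -1.53 tcp [0.49   0.2874 0.2444] mom [-0.019  0.038  0.075] t 11.675
```

```bash
for i in 1 2; do python3 -m inch '0 0 0.06 0 0 0;0 0 0.04 0 0 0;0 0 0 0 0 0' >/dev/null
python3 -c "
from h import *
lidcheck(.142,.265)"; done
```

```text
lid n 3231 z 0.1433 slope deg x,y [ 0.   -0.44] rms 0.0014 Fz -5.95 tcp [0.4899 0.2874 0.2473] mom [0.021 0.382 0.006] t 12.3
lid n 3402 z 0.1484 slope deg x,y [ 0.11 -3.22] rms 0.0014 Fz -6.69 tcp [0.49   0.2874 0.2505] mom [-0.065  0.395  0.057] t 12.925
```

```bash
python3 -m inch '0 0 -0.15 0 0 0;0 0 -0.12 0 0 0;0 0 0 0 0 0;0 0.15 0 0 0 0;0 0.15 0 0 0 0;0 0 0.1 0 0 0;0 0 0.1 0 0 0;0 0 0.06 0 0 0;0 0 0 0 0 0;0 0 0 0 0 0'
python3 -c "
from h import *
lidcheck(.145,.265)"
```

```text
t: 14.18
eef_pos: [0.4899, 0.2962, 0.25]
ee_rot: [-2.615, 1.57, -2.599]
force: [-0.5, -0.2, -6.5]
width: 0.0259
lid n 3077 z 0.1453 slope deg x,y [-0.1   1.47] rms 0.0014 Fz -6.9 tcp [0.49   0.2964 0.2502] mom [-0.025  0.367  0.035] t 14.425
```

```bash
python3 -m inch '0 0 -0.15 0 0 0;0 0 -0.12 0 0 0;0 0 0 0 0 0;0 -0.1 0 0 0 0;0 0 0 0 0 0;0 0 0.1 0 0 0;0 0 0.1 0 0 0;0 0 0.1 0 0 0;0 0 0 0 0 0;0 0 0 0 0 0'
python3 -c "
from h import *
lidcheck(.145,.265)"
```

```text
t: 15.68
eef_pos: [0.4899, 0.2933, 0.2508]
ee_rot: [-2.701, 1.57, -2.685]
force: [0.2, -0.2, -7.2]
width: 0.0255
lid n 3115 z 0.1462 slope deg x,y [-0.34  1.5 ] rms 0.0014 Fz -6.78 tcp [0.49   0.2933 0.251 ] mom [0.025 0.423 0.042] t 15.925
```

```bash
python3 -m inch '0 0 0.1 0 0 0;0 0 0.1 0 0 0;0 0 0 0 0 0;0 0 0 0 0 0'
python3 -c "
from h import *
lidcheck(.15,.265)"
```

```text
t: 16.42
eef_pos: [0.49, 0.2934, 0.2572]
ee_rot: [1.752, 1.571, 1.768]
force: [-0.0, 0.3, -6.7]
width: 0.0257
lid n 3159 z 0.1528 slope deg x,y [-0.34  1.07] rms 0.0014 Fz -6.81 tcp [0.49   0.2934 0.2571] mom [-0.021  0.399  0.023] t 16.675
```

```bash
python3 -m inch '0 0 0.1 0 0 0;0 0 0.2 0 0 0;0 0 0.3 0 0 0;0 0 0.3 0 0 0;0 0 0.3 0 0 0;0 0 0.3 0 0 0;0 0 0.2 0 0 0;0 0 0.1 0 0 0;0 0 0 0 0 0;0 0 0 0 0 0;0 0 0 0 0 0;0 0 0 0 0 0'
python3 -c "
from h import *
p=lidcheck(.207,.265)
save(p,'s5.png',(200,180,440,360),3.3)"
```

```text
t: 18.18
eef_pos: [0.49, 0.2934, 0.311]
ee_rot: [-2.364, 1.57, -2.348]
force: [0.4, 0.7, -6.1]
width: 0.0258
lid n 3530 z 0.2067 slope deg x,y [-0.55  0.97] rms 0.0013 Fz -7.24 tcp [0.49   0.2934 0.3111] mom [-0.036  0.39  -0.014] t 18.425
```

View pics/s5.png

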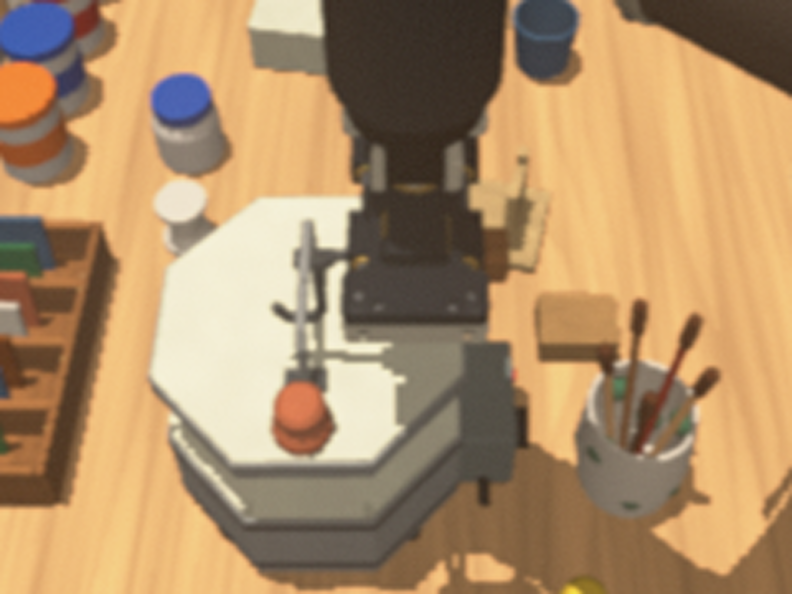

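```bash
python3 -m inch '0 -0.1 0 0 0 0;0 -0.2 0 0 0 0;0 -0.35 0 0 0 0;0 -0.5 0 0 0 0;0 -0.6 0 0 0 0;0 -0.65 0 0 0 0;0 -0.65 0 0 0 0;0 -0.65 0 0 0 0;0 -0.65 0 0 0 0;0 -0.65 0 0 0 0;0 -0.65 0 0 0 0;0 -0.65 0 0 0 0'
python3 -m inch '-0.03 -0.65 0 0 0 0;-0.06 -0.65 0 0 0 0;-0.07 -0.65 0 0 0 0;-0.07 -0.65 0 0 0 0;-0.07 -0.65 0 0 0 0;-0.08 -0.65 0 0 0 0;-0.08 -0.65 0 0 0 0;-0.07 -0.65 0 0 0 0;-0.07 -0.65 0 0 0 0;-0.07 -0.65 0 0 0 0;-0.06 -0.65 0 0 0 0;-0.04 -0.65 0 0 0 0'
python3 -m inch '0 -0.65 0 0 0 0;0 -0.65 0 0 0 0;0 -0.6 0 0 0 0;0 -0.5 0 0 0 0;0 -0.4 0 0 0 0;0 -0.3 0 0 0 0;0 -0.2 0 0 0 0;0 -0.1 0 0 0 0;0 0 0 0 0 0;0 0 0 0 0 0;0 0 0 0 0 0'
python3 - <<'E'
from h import *
p=lidcheck(.207,-.261,.542)
w=cloud(p); q=w[(abs(w[...,2]-.207)<.012)&(abs(w[...,0]-.54)<.16)&(abs(w[...,1]+.26)<.16)&(p["frame"].min(-1)>110)]
print(q.min(0),q.max(0))
for k,z in(("bricks_top",.064),("lid",.185),("lid_loop",.262),("bung_top",.245)):
    for r in arm.place_of(p,k)[:2]:
        print(k,r["confidence"],at_z(p,r["position"][0]*640,r["position"][1]*400,z))
save(p,"s6.png",(200,60,480,260),2.8)
E
```

```text
t: 19.92
eef_pos: [0.49, 0.1031, 0.3112]
ee_rot: [-2.458, 1.571, -2.441]
force: [0.0, -0.4, -6.6]
width: 0.0258
t: 21.42
eef_pos: [0.4665, -0.1309, 0.3112]
ee_rot: [-1.678, 1.571, -1.662]
force: [0.6, 0.7, -6.6]
width: 0.0253
t: 22.8
eef_pos: [0.467, -0.2313, 0.3112]
ee_rot: [0.435, 1.571, 0.451]
force: [-0.8, -0.6, -7.2]
width: 0.026
lid n 1365 z 0.2067 slope deg x,y [-0.38  1.44] rms 0.0014 Fz -6.56 tcp [ 0.467  -0.2315  0.3112] mom [ 0.022  0.412 -0.005] t 23.05
[ 0.45965258 -0.36597783  0.19796655] [ 0.65228482 -0.14784668  0.21799341]Traceback (most recent call last):
  File "<stdin>", line 6, in <module>
ValueError: only the last four pictures can be asked about
```

```bash
python3 -m inch '0 0 -0.1 0 0 0;0 0 -0.25 0 0 0;0 0 -0.4 0 0 0;0 0 -0.5 0 0 0;0 0 -0.5 0 0 0;0 0 -0.5 0 0 0;0 0 -0.5 0 0 0;0 0 -0.4 0 0 0;0 0 -0.25 0 0 0;0 0 -0.1 0 0 0;0 0 -0.05 0 0 0;0 0 0 0 0 0'
python3 - <<'E'
from h import *
p=lidcheck(.1,-.257,.542)
p=cam("side")
for k,z in(("bricks_top",.064),("lid",.077),("lid_loop",.154),("bung_top",.137)):
    for r in arm.place_of(p,k)[:2]:
        print(k,r["confidence"],at_z(p,r["position"][0]*640,r["position"][1]*400,z))
save(p,"s6.png",(200,60,480,260),2.8)
E
```

```text
t: 24.55
eef_pos: [0.4671, -0.2316, 0.205]
ee_rot: [-0.228, 1.57, -0.212]
force: [-0.4, 1.0, -6.3]
width: 0.0255
lid n 1314 z 0.1008 slope deg x,y [-0.24  1.12] rms 0.0016 Fz -6.66 tcp [ 0.4671 -0.2316  0.2049] mom [0.003 0.446 0.054] t 24.8
bricks_top 0.41 [0.56238108 0.29807569 0.064     ]
lid 0.87 [ 0.54509014 -0.28176333  0.077     ]
lid_loop 0.82 [ 0.55446493 -0.2701468   0.154     ]
lid_loop 0.74 [0.34528771 0.35420841 0.154     ]
bung_top 0.81 [0.65481461 0.49750348 0.137     ]
bung_top 0.7 [ 0.5461958  -0.17921663  0.137     ]
```

View pics/s6.png

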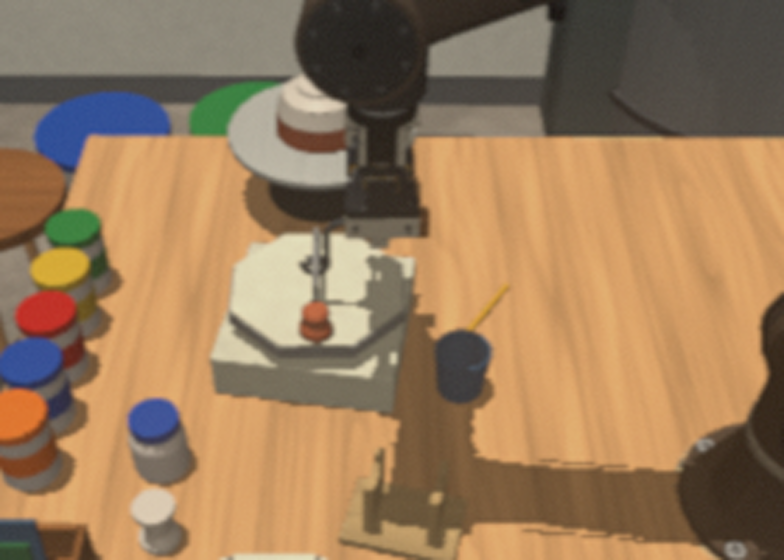

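The lid hangs level over the bricks: its centre is near (320,290) and the bung at (316,320) is seated. I'll lower it gently.

```bash
python3 -m inch '0 0 -0.07 0 0 0;0 0 -0.07 0 0 0;0 0 -0.07 0 0 0;0 0 -0.07 0 0 0;0 0 -0.07 0 0 0;0 0 -0.07 0 0 0;0 0 -0.07 0 0 0;0 0 -0.07 0 0 0;0 0 -0.07 0 0 0;0 0 -0.1 0 0 0;0 0 -0.1 0 0 0;0 0 -0.1 0 0 0'
python3 -m inch '0 0 0 0 0 0;0 0 0 0 0 0'
python3 -c "
from h import *
lidcheck(.086,-.257,.542)"
```

```text
t: 26.55
eef_pos: [0.467, -0.2316, 0.1766]
ee_rot: [0.002, 1.571, 0.018]
force: [0.5, -0.0, -1.7]
width: 0.0257
t: 26.8
eef_pos: [0.467, -0.2316, 0.1768]
ee_rot: [-0.914, 1.571, -0.898]
force: [0.3, -0.3, -2.0]
width: 0.0257
lid n 1207 z 0.0865 slope deg x,y [-0.07 -0.18] rms 0.0016 Fz -1.47 tcp [ 0.467  -0.2316  0.1769] mom [-0.003 -0.038  0.023] t 27.05
```

```bash
python3 -m inch '0 0 -0.2 0 0 0;0 0 -0.25 0 0 0;0 0 0 0 0 0;-0.2 0 0 0 0 0;-0.3 0 0 0 0 0;-0.35 0 0 0 0 0;-0.4 0 0 0 0 0;-0.4 0 0 0 0 0;0 0 0 0 0 0;0 0 0 0 0 0'
python3 - <<'E'
from h import *
p=lidcheck(.086,-.257,.542)
save(p,"s7.png",(240,110,400,230),4.5)
E
```

```text
t: 28.3
eef_pos: [0.4177, -0.2317, 0.1635]
ee_rot: [-0.304, 1.57, -0.288]
force: [0.5, -0.2, -1.7]
width: 0.0255
lid n 1420 z 0.0863 slope deg x,y [-0.01 -0.27] rms 0.0015 Fz -1.67 tcp [ 0.4177 -0.2316  0.1631] mom [-0.022  0.013 -0.043] t 28.55
```

View pics/s7.png

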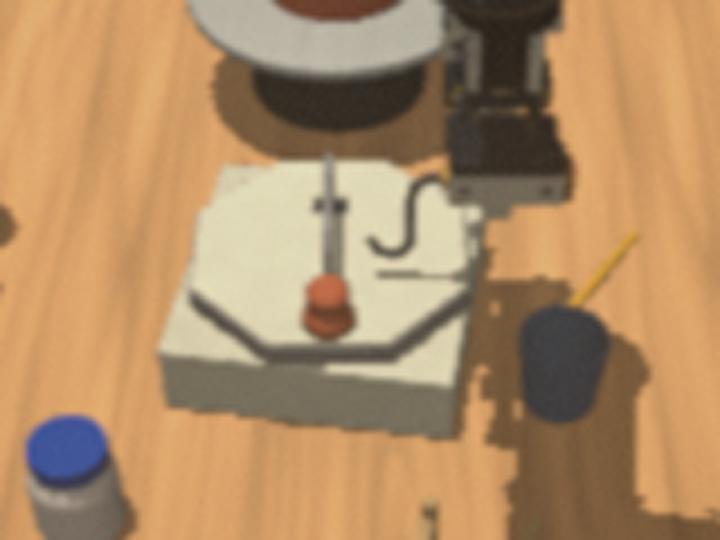

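```bash
python3 -m inch '0 0 0.5 0 0 0;0 0 0.9 0 0 0;0 0 0.9 0 0 0;0 0 0.9 0 0 0;0 0.5 0 0 0 0;0 0.8 0 0 0 0;0.1 0.8 0 0 0 -0.3;0.1 0.8 0 0 0 -0.5;0.1 0.8 0 0 0 -0.5;0.1 0.8 0 0 0 -0.5;0.2 0.8 0 0 0 -0.5;0.2 0.8 0 0 0 -0.5'
python3 -m inch '0.24 0.8 0 0 0 -0.2;0 0.8 0 0 0 0;0 0.6 0 0 0 0;0 0.45 0 0 0 0;0 0.1 0 0 0 0;0 0 0 0 0 0;0 0 0 0 0 0'
python3 - <<'E'
from h import *
np.set_printoptions(precision=4,suppress=True)
from scipy.spatial.transform import Rotation as R
s=arm.get_state();M=R.from_euler("xyz",s["ee_rot"]).as_matrix();print(s["eef_pos"],np.degrees(np.arctan2(M[1,1],M[0,1])))
p=cam("side");w=cloud(p);e=s["eef_pos"]
q=w[(w[...,0]>e[0]+.05)&(w[...,0]<e[0]+.12)&(abs(w[...,1]-e[1]+.01)<.04)&(w[...,2]>e[2]-.05)&(w[...,2]<e[2]+.01)]
print(len(q),np.polyfit(q[:,2],q[:,0],1),q.mean(0))
save(p,"s8.png",(260,150,420,270),4.5)
E
```

```text
t: 30.05
eef_pos: [0.441, -0.0474, 0.2591]
ee_rot: [2.983, 1.57, 2.753]
force: [0.2, -1.2, -1.5]
width: 0.0258
t: 30.92
eef_pos: [0.4486, 0.0335, 0.2592]
ee_rot: [-2.242, 1.571, -2.488]
force: [0.0, 0.4, -1.5]
width: 0.0256
[0.4486 0.0335 0.2592] 75.90275686843587
35 [-0.8482  0.7026] [0.5185 0.0183 0.217 ]
```

View pics/s8.png

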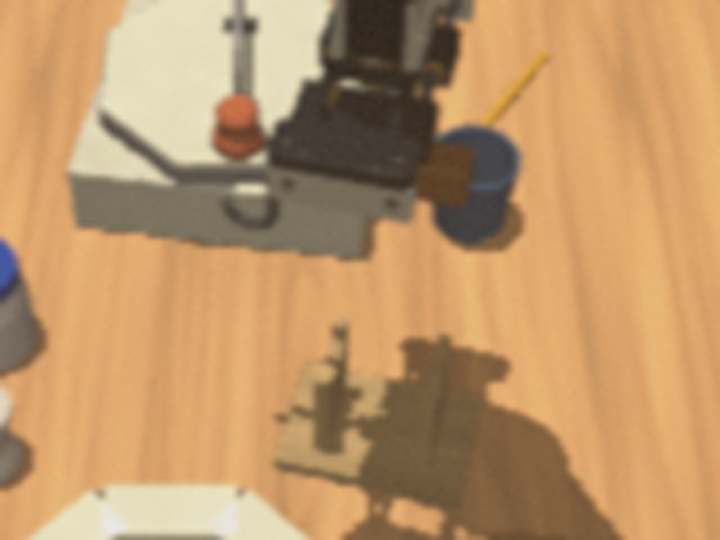

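```bash
python3 -m inch '0 0 -0.7 0 0 0;0 0 -0.9 0 0 0;0 0 -0.9 0 0 0;0 0 -0.9 0 0 0;0 0 -0.9 0 0 0;0 0 -0.7 0 0 0;0 0 -0.4 0 0 0;0 0 -0.3 0 0 0;0 0 -0.2 0 0 0;0 0 -0.1 0 0 0;0 0 -0.1 0 0 0;0 0 0 0 0 0'
python3 -m inch '0 0 -0.03 0 0 0;0 0 0 0 0 0;0 0 0 0 0 0'
python3 - <<'E'
from h import *
p=cam("side"); save(p,"s9.png",(280,190,400,280),6)
E
```

```text
t: 32.48
eef_pos: [0.4487, 0.0339, 0.0763]
ee_rot: [0.703, 1.571, 0.458]
force: [-0.6, 1.0, -1.1]
width: 0.0256
t: 32.85
eef_pos: [0.4487, 0.0339, 0.0755]
ee_rot: [0.693, 1.571, 0.447]
force: [-0.5, 0.2, -2.0]
width: 0.0256
```

View pics/s9.png

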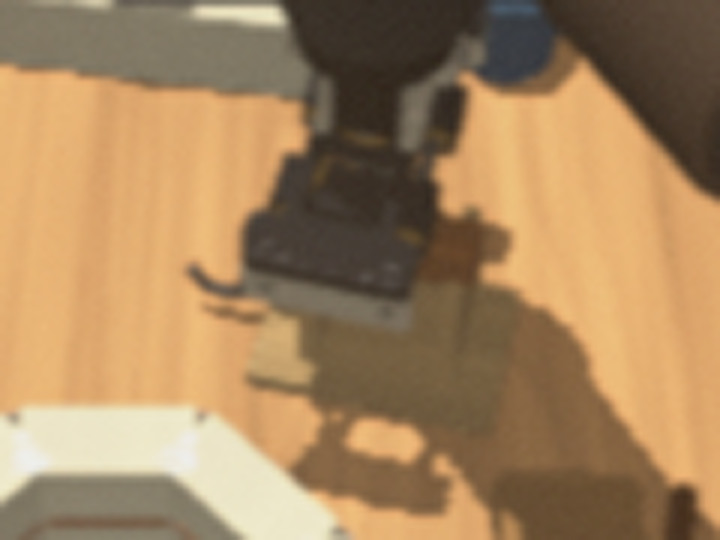

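```bash
python3 -m inch '0 0 -0.06 0 0 0;0 0 0 0 0 0'
python3 -m inch '0 0 0 0 0 0;0 0 0 0 0 0;0 0 0 0 0 0;0 0 0 0 0 0;0 0 0 0 0 0;0 0 0 0 0 0;0 0 0 0 0 0' 1
python3 -m inch '0 0 0.2 0 0 0;0 0 0.5 0 0 0;0 0 0.9 0 0 0;0 0 0.9 0 0 0;0 0 0.9 0 0 0;0 0 0.9 0 0 0;0 0 0.9 0 0 0;-0.1 -0.9 0 0 0 0;0 -0.9 0 0 0 0;0 -0.9 0 0 0 0;0 -0.9 0 0 0 0;0 -0.9 0 0 0 0'
python3 -m inch '0 0 0 0 0 0;0 0 0 0 0 0'
python3 - <<'E'
from h import *
np.set_printoptions(precision=4,suppress=True)
p=lidcheck(.086,-.257,.542)
p=cam("side");w=cloud(p)
q=w[(w[...,0]>.36)&(w[...,0]<.5)&(abs(w[...,1]-.035)<.04)&(w[...,2]>.096)&(w[...,2]<.115)]
ev,V=np.linalg.eigh(np.cov(q.T));print(len(q),q.mean(0),V[:,2])
for k,z in(("lifter_handle",.092),("lifter_hook",.017),("bung_top",.124),("lid",.064)):
    for r in arm.place_of(p,k)[:1]: print(k,r["confidence"],at_z(p,r["position"][0]*640,r["position"][1]*400,z))
save(p,"s10.png",(200,100,440,280),3.3)
E
```

```text
t: 33.15
eef_pos: [0.4487, 0.0339, 0.0736]
ee_rot: [0.46, 1.571, 0.215]
force: [0.4, 0.0, -1.1]
width: 0.0258
t: 34.02
eef_pos: [0.4487, 0.0339, 0.0736]
ee_rot: [0.942, 1.571, 0.697]
force: [-0.4, 0.6, 0.1]
width: 0.0862
t: 35.52
eef_pos: [0.4455, -0.102, 0.2301]
ee_rot: [0.412, 1.57, 0.166]
force: [0.5, -0.2, 0.9]
width: 0.0876
t: 35.78
eef_pos: [0.4456, -0.101, 0.2298]
ee_rot: [0.92, 1.57, 0.674]
force: [0.3, 0.4, -0.6]
width: 0.0874
lid n 1142 z 0.0862 slope deg x,y [ 0.17 -0.33] rms 0.0015 Fz 0.22 tcp [ 0.4457 -0.1006  0.2296] mom [0.02  0.024 0.053] t 36.025
266 [0.437  0.0405 0.1047] [-0.9699  0.2431  0.0114]
lifter_handle 0.88 [0.4403 0.0241 0.092 ]
lifter_hook 0.98 [0.5234 0.0207 0.017 ]
bung_top 0.77 [0.6606 0.4939 0.124 ]
lid 0.69 [ 0.5465 -0.2793  0.064 ]
```

View pics/s10.png

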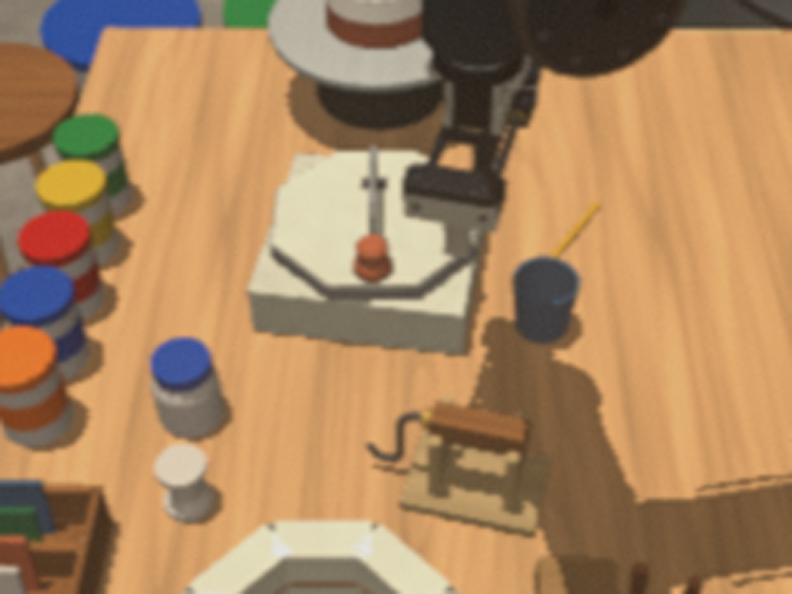

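```bash
python3 -c "
from station import arm
print(arm.job_done())"
```

```text
the job is handed in; nothing more can be done
None
```

The lid is off the kiln and lying flat on the firebricks with its bung still in, and the lifter is back in its rest. I handed the job in at about 36 s; no verdict is reported.

- **Balancing:** small trial lifts showed the bung side staying down, then the other side. I settled the hook about 28 mm from the bar's middle towards the bung. There the lid hung about 1 degree off level in the air, about 1.4 degrees just after the carry.
- **Setting down:** the lid went down gently with no sign of a hard contact. I lowered the hook a further 13 mm before backing it out, because its tip had not yet cleared the bar.

Last checks before handing in:
- **Lid:** its top is at 86 mm, which is brick height plus lid thickness, and the tilt is about 0.4 degrees. Before I lowered it, the depth outline put its centre within about 5 mm of the bricks' middle. I did not repeat that outline measurement afterwards.
- **Bung:** the last picture shows it seated. I did not measure its height.
- **Lifter:** the handle is within 1 mm of where it first lay, at the same angle to within a degree.
- **Everything else:** the robot is clear of everything, and the other objects in the last picture look unmoved. I did not measure them.

Two results disagreed. The detector's point for the lid lay about 20 mm off in y from the depth outline, and it took a stray object for the bung. I relied on the depth data and the picture instead.

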